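# Shut the red gas cock on the welding bench

### The job

The red-handled gas cock on the welding bench has been left open. Shut it: turn its lever clockwise, seen from above, until it meets its stop and points square across its pipe, then let go of it. Leave the blue-handled cock just as it is.

Things in the scene. Friction and masses are not known exactly. Their poses are not given: they have to be found in the camera images.
- red_cock: The red-handled gas cock, bolted down: grey base plate 170 x 60 x 8 mm, a copper and brass pipe along its length (highest part of the pipe and valve body 63 mm above the bench). The origin is on the bench (underside of the plate) exactly below the lever's vertical turning axis; z is up; x runs along the pipe, from the inlet (copper riser from the plate) towards the brass hose tail. A steel stop plate of 48 mm diameter lies under the lever at 82 to 86 mm height.
- red_lever (a joint): Angle of the red lever about its vertical axis, in rad. 0 = fully open, lever pointing along the pipe's +x (towards the hose tail); it grows as the lever turns clockwise seen from above; 1.571 = shut, hard stop, lever pointing along the cock's -y, square across the pipe. It starts open or nearly open, stays where it is left, and takes about 0.25 N m to turn (some 3 N at the grip). A hard stop at either end.
- red_grip (a point): Centre of the red grip of that lever, 82 mm out from the turning axis and 99 mm above the bench. The grip is a red block 65 mm long (50 to 115 mm from the axis), 16 mm wide, 22 mm high (88 to 110 mm above the bench), free underneath down to the pipe. The point's x points outward along the lever, z up.
- blue_grip (a point): Centre of the blue grip on the second cock, alike but with a blue handle: a bystander that must be left as it is. The point's x points outward along that lever, z up.

How it is judged:
By the outcome, as a careful person would: the job done as asked, in the order asked, and still so for the second after the job is handed in, with the robot touching nothing.
It also fails if it takes over 32 s, if anything falls off the work surface, if the arm or the gripper's body presses on something with over 40 N, if the wrist force passes 120 N, or if a joint passes its speed limit or range.

### The arm

A 7-joint arm with a two-finger parallel gripper is mounted at the origin on the work surface. World frame = base frame: x ahead of the robot, y to its left, z up, the work surface at z = 0. Lengths are in m, angles in rad, forces in N, time in s.
With the tool pointing down it reaches from about 0.35 to 0.9 m from the base axis. Payload 7.2 kg.
Tool frame: the origin (TCP) lies between the finger pads; the fingertips stand 8 mm ahead of it and the grasp point (between the pads) lies 11 mm behind it; z points along the fingers, y is the direction in which the jaws open and shut (so a half turn about z gives the same grasp; the last joint's range is limited). The gripper opens to 85 mm and grips with 20 to 120 N. Pads are 22 mm wide; open, the fingers measure 114 mm over their backs; the gripper's body (76 mm by 85 mm) begins 54 mm behind the grasp point. The pads swing forward as they close: fully open they stand 13 mm farther back than shut.
Start: joints at [1.172, 0.411, -0.013, 1.596, 0.006, 1.134, -0.082], TCP at [0.203, -0.591, 0.239] pointing down, gripper open.
Joint ranges: [-2.95, 2.95], [-0.29, 1.99], [-1.47, 1.44], [0.14, 2.54], [-1.03, 4.17], [0.13, 1.85], [-2.86, 2.86]. Speed limits (rad/s): [2.39, 2.39, 3.01, 3.01, 3.14, 3.14, 3.14].

### API

Orientations are given as a rotation vector (axis times angle).
In Python, from cell import ctrl, vision, order gives the robot as it stands.
- The arm moves only by the tool arm_command, never from a script. Its argument "plan" is a list of rows, each a list of 3 entries, a list of its own where there are three numbers: the shift along the world's x, y, z in m, then the turn, a rotation vector about the world's x, y, z in degrees, then the finger opening in m, from 0 to 0.0854. In form: [[[tx, ty, tz], [rx, ry, rz], claw], ...]. A call has 1 to 12 rows; each row is the pose to reach, as a shift and turn from the pose commanded when the call began; what a row does not reach only later rows make up. A row lasts 1/10 s, in which the tool goes at most 50 mm and 8.59 degrees, less where a joint would pass 70% of its speed; a pose out of reach is approached as far as the arm can. A call with a gripper value outside its range is refused whole. The fingers move at their own pace and stop on an object; the grip force is fixed at half the most. Time passes only in rows, so rows that repeat a pose let the fingers close. It gives the time, the measured TCP pose, the force and the opening at its end, in the units of the state.
- ctrl.read_state(): the state, without advancing time (a new reading comes with each control period).
- vision.read_camera(name): name is "scene" or "top"; returns the picture (420x560x3 uint8, blue, green, red); there is no depth.
- vision.camera_model(name): a dict with "vertical_fov" (degrees; the focal length in pixels is half the picture's height over the tangent of half this angle, whatever the lens; pixels are square), "cx", "cy" (the principal point, pixels), "xyz" and "attitude" of the camera in the world. Camera axes: x right, y down, z forward; pixel columns grow to the right and rows downward; lengths in m; the calibration is good to about 2 mm. A picture is of the moment at which its call begins. camera_model takes no time and is no camera call.
- order.sign_off(): hands the job in, once; it reports no verdict.
The state is a dict: "clock": time; "joints": joint angles; "qd": joint speeds; "tau": joint torques, N m; "tool_pos": TCP position; "tool_rot": TCP orientation; "ft_force": force on the tool from outside, world axes, zero at the start; "ft_torque": the same for the moment, N m; "gripper_width": finger opening in m.
Only numpy, scipy, OpenCV 4.12 (cv2) and the standard library are available. Lean on these libraries where they do the work, as an engineer would, in place of code of your own. Each camera call takes 0.05 s, during which the arm holds its last target. There are 200 camera calls.

## Working session

There is one attempt and no reset: what is moved stays moved. The work goes in short steps, Python scripts to look and compute and a tool call to move; the robot and the scene stay as the last step left them, time stands still between calls to the robot, and variables do not carry over. Pictures are saved under pics/ and viewed, about 8 in all and at most 12, crops included, and the job is handed in when it is done.

Besides the shell and the picture viewer there is one more tool, called after "Request:" as name(argument=value, ...) on one line, values as JSON. arm_command: Moves the arm, as the interface text tells. Its arguments: {"type":"object","properties":{"plan":{"type":"array"}},"required":["plan"]}

```bash
mkdir -p pics; ls
python3 - <<'E'
from cell import ctrl, vision
import cv2
print(ctrl.read_state())
for n in("scene","top"):
    print(vision.camera_model(n)); cv2.imwrite(f"pics/{n}0.png",vision.read_camera(n))
E
```

```text
pics
{'clock': 0.0, 'joints': array([ 1.17179724,  0.41188989, -0.01271529,  1.59707893,  0.00562773,
        1.13430352, -0.08215873]), 'qd': array([-1.80999177e-04,  8.19657529e-04, -4.14312118e-04,  3.12900935e-05,
        1.15209528e-03, -2.30392013e-03, -1.25260806e-03]), 'tau': array([-1.87731166e-04, -6.00626421e+01,  6.81908447e-01, -2.99404532e+01,
        1.37595279e-02,  1.06921085e-02,  1.75783373e-05]), 'tool_pos': array([ 0.20279002, -0.59065569,  0.23844501]), 'tool_rot': array([-3.09712661e+00, -5.17114991e-01,  6.41380586e-04]), 'ft_force': array([ 0.08089409, -0.04854165, -0.1044621 ]), 'ft_torque': array([0.0009969 , 0.0068063 , 0.04337526]), 'gripper_width': 0.08532006778233987}
{'vertical_fov': 46.51662845805483, 'cx': 275.3858781996655, 'cy': 205.26288368624353, 'xyz': array([ 1.11651005, -0.11708095,  0.78941662]), 'attitude': array([-2.00943198, -1.59165999,  0.56394107])}
{'vertical_fov': 42.674471144510235, 'cx': 265.4733927842814, 'cy': 210.52904543427871, 'xyz': array([ 0.4162552 , -0.01886548,  0.82364297]), 'attitude': array([-2.31400417,  1.84887292, -0.21309711])}
```

View pics/scene0.png

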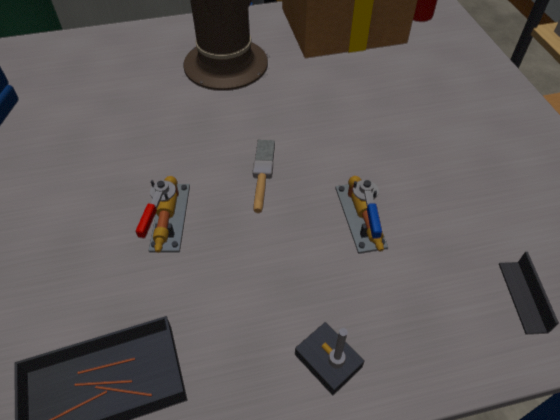

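View pics/top0.png

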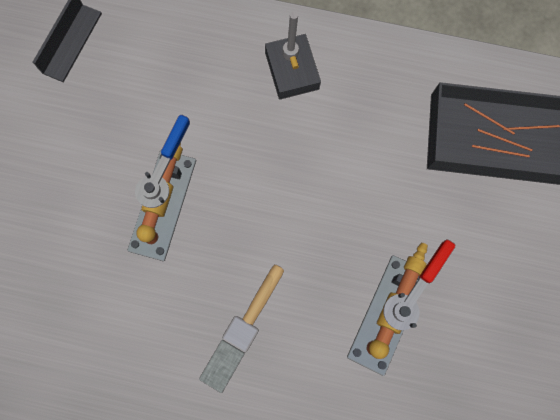

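The scene view has the red grip at about (146,220), its hub at (162,188), and the blue cock at (365,190). The top view has the red grip at (438,261), hub at (404,311), hose tail at (422,247) and riser at (378,350). The red lever is near open.

```bash
cat > h.py <<'E'
import numpy as np, cv2
from cell import ctrl, vision
from scipy.spatial.transform import Rotation as R
def ray(n,p):
    m=vision.camera_model(n); f=210/np.tan(np.radians(m['vertical_fov']/2))
    d=R.from_rotvec(m['attitude']).apply([(p[0]-m['cx'])/f,(p[1]-m['cy'])/f,1]); return m['xyz'],d
def onz(n,p,z):
    o,d=ray(n,p); return o+d*(z-o[2])/d[2]
def tri(a,b):
    (o,d),(p,e)=ray("scene",a),ray("top",b)
    s=np.linalg.lstsq(np.c_[d,-e],p-o,rcond=None)[0]
    x,y=o+s[0]*d,p+s[1]*e; return (x+y)/2,np.linalg.norm(x-y)
def red(im):
    h=cv2.cvtColor(im,cv2.COLOR_BGR2HSV)
    m=(((h[...,0]<4)|(h[...,0]>176))&(h[...,1]>200)&(h[...,2]>90)).astype(np.uint8)
    m[:100]=0
    n,l,s,c=cv2.connectedComponentsWithStats(m); i=1+s[1:,4].argmax()
    pts=np.argwhere(l==i)[:,::-1].astype(np.float32)
    return c[i],s[i,4],cv2.minAreaRect(pts)
E
python3 - <<'E'
from h import *
s,t=cv2.imread("pics/scene0.png"),cv2.imread("pics/top0.png")
a,b=red(s),red(t); print(a,b); print("grip tri",tri(a[0],b[0]), onz("top",b[0],.1),onz("scene",a[0],.1))
print("hub",tri((162,186),(404,311)),onz("top",(404,311),.095))
print("tail z.04",onz("top",(422,246),.045),"ball",onz("top",(378,350),.055))
pl=[onz("top",p,.008) for p in((396,256),(348,358),(386,374))]; print("plate",pl)
im=cv2.resize(t[220:400,320:480],None,fx=3.3,fy=3.3,interpolation=cv2.INTER_CUBIC); cv2.imwrite("pics/crop1.png",im)
E
```

```text
(array([144.80365297, 218.14155251]), np.int32(219), ((144.9381561279297, 218.13919067382812), (7.310492992401123, 30.764989852905273), 23.96249008178711)) (array([437.54705882, 261.07058824]), np.int32(510), ((437.6153564453125, 261.076904296875), (11.094003677368164, 46.04011917114258), 33.6900634765625))
grip tri (array([ 0.56000772, -0.22821123,  0.1037605 ]), np.float64(0.0019432738337482958)) [ 0.56082576 -0.22829555  0.1       ] [ 0.55663743 -0.229799    0.1       ]
hub (array([ 0.48545454, -0.19476794,  0.09728212]), np.float64(0.0015140824275526282)) [ 0.48559176 -0.1960958   0.095     ]
tail z.04 [ 0.58875595 -0.21861645  0.045     ] ball [ 0.42891245 -0.17937684  0.055     ]
plate [array([ 0.57287841, -0.19172785,  0.008     ]), array([ 0.40880951, -0.14824923,  0.008     ]), array([ 0.39888269, -0.20648887,  0.008     ])]
```

View pics/crop1.png

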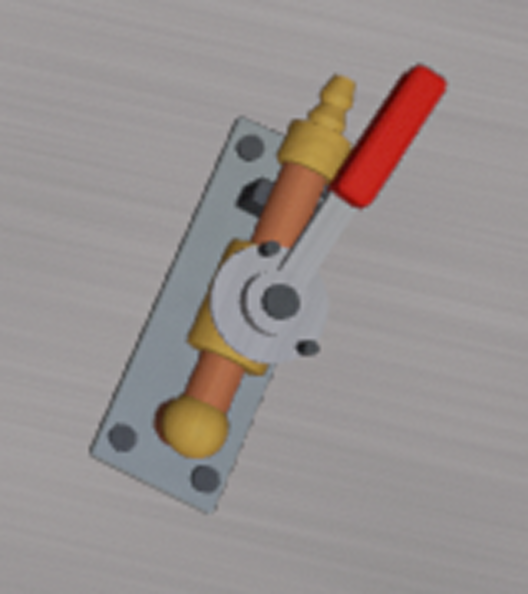

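Both views agree to 2 mm: hub about (0.486,-0.196), grip about (0.5605,-0.2285), lever heading about -23.6° and pipe heading about -14.5°. The shut heading is therefore about -104.5°. I'll straddle the grip with part-open fingers and swing it round the axis. First, a move above it.

Request:
arm_command(plan=[[[0.03,0.03,0],[0,0,8.5],0.045],[[0.065,0.065,0],[0,0,17],0.045],[[0.1,0.1,0],[0,0,25.5],0.045],[[0.135,0.135,0],[0,0,34],0.045],[[0.17,0.17,0],[0,0,42.5],0.045],[[0.205,0.205,0],[0,0,51],0.045],[[0.24,0.24,0],[0,0,59.5],0.045],[[0.275,0.275,0],[0,0,68],0.045],[[0.31,0.31,0],[0,0,76.5],0.045],[[0.345,0.345,0],[0,0,85],0.045],[[0.357,0.362,0],[0,0,93],0.045],[[0.357,0.362,0],[0,0,100],0.045]])

```text
clock: 1.3
tool_pos: [0.5623, -0.2241, 0.2389]
tool_rot: [-1.578, -2.715, -0.004]
ft_force: [1.1, -1.4, -0.4]
gripper_width: 0.045
```

Request:
arm_command(plan=[[[0,0,-0.02],[0,0,8],0.045],[[0,0,-0.04],[0,0,16],0.045],[[0,0,-0.06],[0,0,24],0.045],[[0,0,-0.07],[0,0,32],0.045],[[0,0,-0.07],[0,0,37],0.045],[[0,0,-0.07],[0,0,37],0.045],[[0,0,-0.07],[0,0,37],0.045],[[0,0,-0.07],[0,0,37],0.045],[[0,0,-0.07],[0,0,37],0.045]])

```text
clock: 2.2
tool_pos: [0.5601, -0.2291, 0.1696]
tool_rot: [0.656, 3.072, -0.0]
ft_force: [-0.3, -0.7, 0.6]
gripper_width: 0.0452
```

Run:
```python
from h import *
s=ctrl.read_state(); print(s['clock'],s['tool_pos'],s['tool_rot'],s['joints'],s['gripper_width'],s['ft_force'])
r=R.from_rotvec(s['tool_rot']).as_matrix(); print(np.degrees(np.arctan2(r[1,0],r[0,0])),r[:,2])
im=vision.read_camera("scene"); cv2.imwrite("pics/s2.png",cv2.resize(im[100:280,60:260],None,fx=3,fy=3))
```

```text
2.2 [ 0.56012049 -0.22914264  0.16962461] [ 6.56202479e-01  3.07178307e+00 -4.17009813e-04] [ 0.77049392  0.52693777 -0.64517375  1.69110805  0.35778207  1.04370595
  1.15789067] 0.04515346724294907 [-0.27136955 -0.73998175  0.59150864]
155.88314250110548 [ 4.35051020e-04 -3.64446672e-04 -9.99999839e-01]
```

View pics/s2.png

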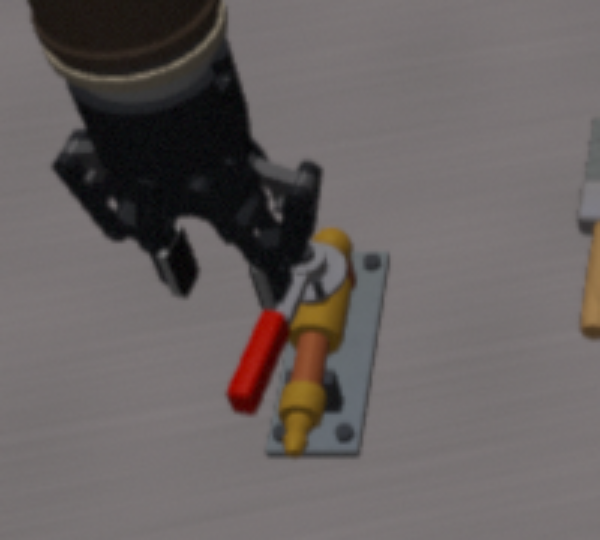

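The jaws (crop about (180,265) and (270,285)) straddle the lever's line, still above the red grip at (257,360). Next I lower them.

Request:
arm_command(plan=[[[0,0,-0.02],[0,0,0],0.045],[[0,0,-0.04],[0,0,0],0.045],[[0,0,-0.06],[0,0,0],0.045],[[0,0,-0.075],[0,0,0],0.045],[[0,0,-0.083],[0,0,0],0.045],[[0,0,-0.083],[0,0,0],0.045],[[0,0,-0.083],[0,0,0],0.045]])

```text
clock: 2.95
tool_pos: [0.5604, -0.2291, 0.0869]
tool_rot: [0.654, 3.072, 0.0]
ft_force: [0.1, 0.3, -0.3]
gripper_width: 0.0449
```

Run:
```python
from h import *
s=ctrl.read_state(); print(s['clock'],s['tool_pos'],s['gripper_width'],s['ft_force'])
im=vision.read_camera("scene"); cv2.imwrite("pics/s3.png",cv2.resize(im[100:280,60:260],None,fx=3,fy=3))
h=np.array([.486,-.196]);p=np.array([.5605,-.2285])
for a in range(0,101,5):
    c,q=np.cos(np.radians(-23.6-a)),np.sin(np.radians(-23.6-a)); print(a,np.round(h+.081*np.array([c,q])-p,3))
```

```text
2.95 [ 0.56044562 -0.22906561  0.08687034] 0.044915803787144916 [ 0.14512828  0.26591895 -0.27455775]
0 [-0.  0.]
5 [-0.003 -0.006]
10 [-0.007 -0.012]
15 [-0.011 -0.018]
20 [-0.016 -0.023]
25 [-0.021 -0.028]
30 [-0.026 -0.033]
35 [-0.032 -0.037]
40 [-0.038 -0.04 ]
45 [-0.045 -0.043]
50 [-0.052 -0.045]
55 [-0.058 -0.047]
60 [-0.065 -0.048]
65 [-0.073 -0.048]
70 [-0.08  -0.048]
75 [-0.087 -0.048]
80 [-0.094 -0.046]
85 [-0.1   -0.044]
90 [-0.107 -0.042]
95 [-0.113 -0.039]
100 [-0.119 -0.035]
```

View pics/s3.png

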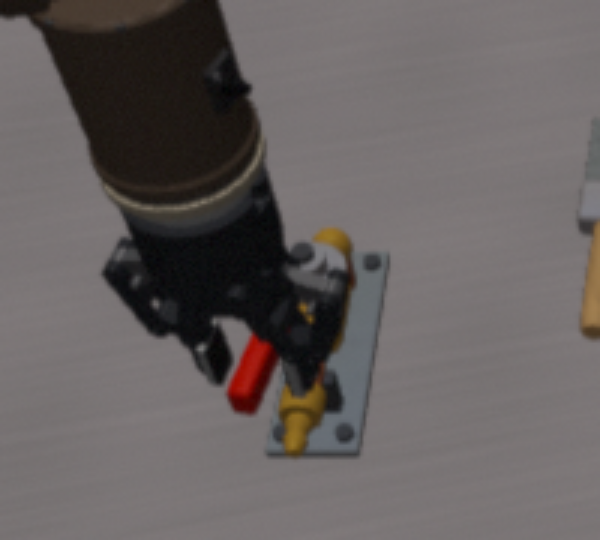

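The fingers straddle the grip (pads about (212,360) and (298,375), grip at (250,375)) with no contact force. I'll narrow the jaws a little and start the swing.

Request:
arm_command(plan=[[[0,0,0],[0,0,0],0.026],[[0,0,0],[0,0,0],0.026],[[-0.003,-0.006,0],[0,0,-5],0.026],[[-0.007,-0.012,0],[0,0,-10],0.026],[[-0.011,-0.018,0],[0,0,-15],0.026],[[-0.016,-0.023,0],[0,0,-20],0.026],[[-0.021,-0.028,0],[0,0,-25],0.026],[[-0.026,-0.033,0],[0,0,-30],0.026],[[-0.032,-0.037,0],[0,0,-35],0.026],[[-0.038,-0.04,0],[0,0,-40],0.026],[[-0.045,-0.043,0],[0,0,-45],0.026],[[-0.052,-0.045,0],[0,0,-50],0.026]])

```text
clock: 4.2
tool_pos: [0.5091, -0.2741, 0.0869]
tool_rot: [1.894, 2.503, 0.002]
ft_force: [3.9, 0.2, -1.8]
gripper_width: 0.0262
```

Contact force of about 4 N, as expected for the lever. Continuing.

Request:
arm_command(plan=[[[-0.006,-0.002,0],[0,0,-5],0.026],[[-0.013,-0.003,0],[0,0,-10],0.026],[[-0.021,-0.003,0],[0,0,-15],0.026],[[-0.028,-0.003,0],[0,0,-20],0.026],[[-0.035,-0.003,0],[0,0,-25],0.026],[[-0.042,-0.001,0],[0,0,-30],0.026],[[-0.042,-0.001,0],[0,0,-30],0.026]])

```text
clock: 4.9
tool_pos: [0.466, -0.2754, 0.087]
tool_rot: [2.477, 1.931, 0.0]
ft_force: [0.3, -0.4, 0.6]
gripper_width: 0.0262
```

Request:
arm_command(plan=[[[-0.002,0.0005,0],[0,0,-1.5],0.026],[[-0.004,0.001,0],[0,0,-3],0.026],[[-0.004,0.001,0],[0,0,-3],0.026]])

```text
clock: 5.2
tool_pos: [0.4626, -0.2743, 0.0867]
tool_rot: [2.525, 1.867, 0.001]
ft_force: [1.8, -2.1, 1.7]
gripper_width: 0.026
```

Request:
arm_command(plan=[[[-0.002,0.0005,0],[0,0,-1],0.026],[[-0.002,0.0005,0],[0,0,-1],0.026]])

```text
clock: 5.4
tool_pos: [0.4611, -0.2738, 0.0867]
tool_rot: [2.541, 1.844, 0.002]
ft_force: [5.4, -1.3, 1.5]
gripper_width: 0.0266
```

Request:
arm_command(plan=[[[-0.002,0.0005,0],[0,0,-1],0.026],[[-0.002,0.0005,0],[0,0,-1],0.026]])

```text
clock: 5.6
tool_pos: [0.4612, -0.2737, 0.0869]
tool_rot: [2.554, 1.821, 0.007]
ft_force: [12.1, -3.6, -5.5]
gripper_width: 0.0262
```

Run:
```python
from h import *
s=ctrl.read_state(); print(s['clock'],s['tool_pos'],s['gripper_width'],s['ft_force'],s['ft_torque'])
im=vision.read_camera("scene"); cv2.imwrite("pics/s4.png",cv2.resize(im[100:280,60:260],None,fx=3,fy=3))
```

```text
5.6 [ 0.46123194 -0.27366044  0.08685625] 0.026155341167973214 [12.05352704 -3.59349992 -5.48289354] [-0.57645113 -2.29400305  0.10938981]
```

View pics/s4.png

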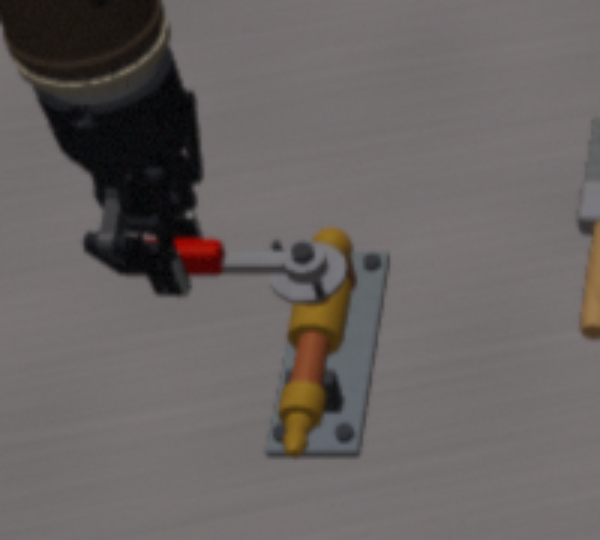

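The lever points square across the pipe (grip (195,255), hub (305,255)). The TCP stopped and the force rose to 12 N, so it is on the stop. Next: back off to centre, open, and lift away.

Request:
arm_command(plan=[[[0.003,-0.001,0],[0,0,2],0.026],[[0.006,-0.0015,0],[0,0,3],0.026],[[0.006,-0.0015,0],[0,0,3],0.045],[[0.006,-0.0015,0],[0,0,3],0.045],[[0.006,-0.0015,0],[0,0,3],0.045],[[0.006,-0.0015,0.02],[0,0,3],0.045],[[0.006,-0.0015,0.05],[0,0,3],0.045],[[0.006,-0.0015,0.09],[0,0,3],0.045],[[-0.03,-0.04,0.13],[0,0,3],0.045],[[-0.06,-0.08,0.14],[0,0,3],0.045],[[-0.09,-0.12,0.14],[0,0,3],0.045],[[-0.12,-0.16,0.14],[0,0,3],0.045]])

```text
clock: 6.85
tool_pos: [0.346, -0.4223, 0.2274]
tool_rot: [2.508, 1.889, 0.0]
ft_force: [0.7, -0.4, 0.2]
gripper_width: 0.0452
```

Request:
arm_command(plan=[[[-0.03,-0.04,0],[0,0,0],0.045],[[-0.06,-0.08,0],[0,0,0],0.045],[[-0.06,-0.1,0],[0,0,0],0.045],[[-0.06,-0.1,0],[0,0,0],0.045]])

```text
clock: 7.25
tool_pos: [0.2847, -0.5237, 0.2256]
tool_rot: [2.515, 1.883, -0.002]
ft_force: [-0.0, -0.3, 0.3]
gripper_width: 0.045
```

Run:
```python
from h import *
s=ctrl.read_state(); print(s['clock'],s['tool_pos'],s['ft_force'])
a,b=vision.read_camera("scene"),vision.read_camera("top")
ra,rb=red(a),red(b); g,e=tri(ra[0],rb[0]); print(ra,rb,g,e)
v=onz("top",rb[0],.1)[:2]-onz("top",(404,311),.095)[:2]; print("heading",np.degrees(np.arctan2(v[1],v[0])),np.hypot(*v))
t0=cv2.imread("pics/top0.png"); print("blue area diff",cv2.absdiff(b,t0)[90:270,110:210].max())
cv2.imwrite("pics/t5.png",b)
```

```text
7.25 [ 0.28466773 -0.52373316  0.2255905 ] [-0.0005191  -0.26344582  0.26872027]
(array([115.83163265, 182.52040816]), np.int32(196), ((115.5, 182.5), (5.0, 33.0), 90.0)) (array([462.48339483, 339.56826568]), np.int32(542), ((463.00006103515625, 340.0), (50.98234939575195, 11.627552032470703), 26.56505012512207)) [ 0.46513895 -0.27500862  0.10564882] 0.0022822201765279933
heading -104.06029139857525 0.0821773552226808
blue area diff 14
```

View pics/t5.png

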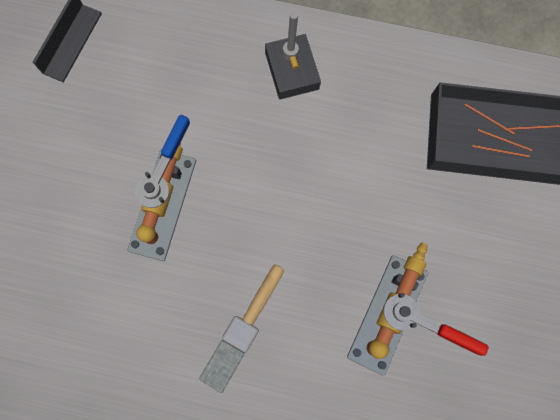

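The top view shows the red lever, grip at (462,340), square across its pipe against the stop. Its heading is -104.1° against the -104.5° expected. The blue cock is unchanged and the arm is clear.

```bash
python3 -c "
from cell import order; print(order.sign_off())"
```

```text
the job is handed in; nothing more can be done
None
```

The red gas cock is shut. I straddled its lever with part-open fingers and swung it clockwise, seen from above, until it met its stop. I then backed off, let go and moved the arm clear. The job was handed in at about 7.4 s on the robot's clock.

- **At the stop:** the tool stopped moving while still being pushed, and the force rose to about 12 N. Turning the lever on the way there had taken about 4 N.
- **After letting go:** the lever's heading measured -104.1° in the top view, against about -104.5° expected for square across the pipe. The two cameras agreed on the grip's position to about 2 mm, but put it about 7 mm higher than its stated 99 mm. The height plays no part in the heading.
- **Blue cock:** it is unchanged in the pictures, with only small pixel differences (at most 14 of 255).
- **Arm:** it is clear of everything, with the measured force near zero.

No check failed.

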